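# Put the sink-side things back in their own holders

## Robot

A 6-joint arm with a two-finger parallel gripper is mounted at the origin on the work surface. World frame = base frame: x ahead of the robot, y to its left, z up, the work surface at z = 0. Lengths are in m, angles in degrees, forces in N, time in s.
With the tool pointing down it reaches from about 0.325 to 1 m from the base axis. Payload 5.1 kg.
Tool frame: the origin (TCP) lies at the very end of the fingers, on their centre line; the grasp point (between the pads) lies 19 mm behind it; z points along the fingers, y is the line along which they close (so a half turn about z gives the same grasp; the last joint's range is limited). The gripper opens to 85 mm and grips with 20 to 120 N. Pads are 22 mm wide; open, the fingers measure 114 mm over their backs; the gripper's body (76 mm by 85 mm) begins 54 mm behind the grasp point. The pads swing forward as they close: fully open they stand 13 mm farther back than shut.
Start: joints at [-75.55, 7.093, 94.555, -0, 78.352, -4.733], TCP at [0.214, -0.614, 0.231] pointing down, gripper open.
Joint ranges: [-149.61, 149.61], [-58.7, 133.49], [1.44, 155.28], [-77.14, 257.14], [18.33, 153.61], [-166.67, 166.67]. Speed limits (degrees/s): [147.25, 147.25, 180, 180, 180, 180].

## Interface

Orientations are given as a 3x3 rotation matrix whose columns are the frame's x, y, z axes.
In Python, from cell import env gives the robot as it stands. The module is installed in compiled form; this text tells all that it offers.
- The arm moves only by the shell command python3 -m handwheel 'ROWS' [FORCE]. ROWS is a JSON object of lists of equal length, an entry for each row: "delta_pos": the shift along the tool's x, y, z in mm, a list of three; "roll": the turn about the tool's z in degrees; "fingers": the gripper's target within -1 to 1 (shut at 1, half-way at 0, fully open at -1). A call has 1 to 8 rows; each row shifts and turns the commanded pose from where the row before left it, along the tool's axes as they then stand; what a row does not reach is not made up. A row lasts 1/8 s, in which the tool goes at most 62.5 mm and 10.7 degrees, less where a joint would pass 70% of its speed; a pose out of reach is approached as far as the arm can. A call is refused whole if a number of a shift passes 62.5 or a number of a turn 10.7, either way. A call with a gripper value outside its range is refused whole. The fingers move at their own pace and stop on an object; FORCE is the grip in N (left out, the last holds). Time passes only in rows, so rows that do not move let the fingers close. It gives the time, the measured TCP pose, the force, the opening and the grip force at its end, in the units of the state.
- env.read_state(): the state, without advancing time (a new reading comes with each control period).
- env.camera(name): name is "side" or "top"; returns (picture, depth): 384x512x3 uint8, red, green, blue; 384x512 float32, m along the optical axis (not along the pixel's ray), 0 where there is no reading.
- env.camera_model(name): a dict with "camera_matrix" (3x3 intrinsics, pixels), "camera_from_world" (4x4, takes a point from world to camera coordinates). Camera axes: x right, y up, looking along -z (the intrinsics and any distortion apply to the point x, -y, -z); pixel columns grow to the right and rows downward; lengths in m; the calibration is good to about 2 mm. A picture is of the moment at which its call begins. camera_model takes no time and is no camera call.
- env.finish_job(): hands the job in; it is judged then, once.
The state is a dict: "time": time; "joints": joint angles; "dq": joint speeds; "effort": joint torques, N m; "position": TCP position; "tool_rot": TCP orientation; "force": force on the tool from outside, world axes, zero at the start; "moment": the same for the moment, N m; "finger_gap": finger opening in m; "grasp_force": force on a finger pad.
Only numpy, scipy, OpenCV 4.12 (cv2) and the standard library are available. Lean on these libraries where they do the work, as an engineer would, in place of code of your own. Each camera call takes 0.05 s, during which the arm holds its last target. There are 200 camera calls.

## Task

Tidy the worktop beside the sink: put the green bar of soap in the white soap dish, the red scrubbing brush in the long pale-wood tray (bristles down), the steel tumbler upright on the round blue coaster and the yellow tin upright on the square grey stand. Each must sit flat inside its holder's rim, the soap and the brush lying lengthwise in theirs. Set everything down gently without dropping it, and leave the little brown dropper bottle and the little potted cactus standing where they are.

Things in the scene. Friction and masses are not known exactly. Their poses are not given: they have to be found in the camera images.
- soap: Green bar of soap, 76 x 48 x 26 mm (x, y, z), lying loose on the worktop, 0.08 to 0.16 kg. Origin: centre of its underside; x along its length, z up.
- brush: Scrubbing brush without handle, loose, lying bristles down: red plastic back 100 x 44 mm (x, y), from 16 to 34 mm above the worktop, over a rigid white bristle block 96 x 38 x 16 mm; white tuft dots on its top. 0.08 to 0.17 kg. Origin: centre of the underside of the bristles; x along its length, z up.
- tin: Square yellow tin with white lid (closed, rigid), loose and upright, 54 x 54 x 80 mm with straight sides; 0.17 to 0.35 kg. Origin: centre of its underside; x and y square to its sides, z up.
- tumbler: Open steel tumbler, loose and upright, mouth up: 88 mm high, outer diameter 56 mm at the foot and 62 mm at the mouth, rigid 3 mm wall; 0.10 to 0.21 kg. Origin: centre of its underside; z up.
- soap_dish: White rectangular soap dish with grey drain slots, 104 x 76 mm outside, 94 x 66 mm inside the rim. Fixed to the worktop. Floor 4 mm thick, the rim 5 mm wide and 8 mm high above the worktop (4 mm above its floor). Origin: centre of its underside, on the worktop; z up, x along its length.
- brush_tray: Long pale-wood tray with drain slots, 128 x 70 mm outside, 118 x 60 mm inside the rim. Fixed to the worktop. Floor 4 mm thick, the rim 5 mm wide and 8 mm high above the worktop (4 mm above its floor). Origin: centre of its underside, on the worktop; z up, x along its length.
- square_stand: Square grey stand, 82 x 82 mm outside, 72 x 72 mm inside the rim; the tin goes in square to its sides, any quarter turn. Fixed to the worktop. Floor 4 mm thick, the rim 5 mm wide and 8 mm high above the worktop (4 mm above its floor). Origin: centre of its underside, on the worktop; z up, x and y square to its sides.
- coaster: Round blue coaster, 84 mm outside diameter, 74 mm inside the rim. Fixed to the worktop. Floor 4 mm thick, the rim 5 mm wide and 8 mm high above the worktop (4 mm above its floor). Origin: centre of its underside, on the worktop; z up.
- dropper: Bystander: little dark brown dropper bottle with black cap, loose and upright, 30 mm diameter, 56 mm high, standing between the task's things. To be left alone. Origin: centre of its underside; z up.
- pot: Bystander: little terracotta pot with a round green cactus, loose and upright, 30 mm diameter, 48 mm high, standing between the task's things. To be left alone. (A third small piece among them, a black rubber sink plug 34 mm across and 18 mm high, does not matter.) Origin: centre of its underside; z up.
There are look-alikes about, which are no part of the job. What is shaped like the brush but pink or purple is not meant.

How it is judged (in metres and radians):
At the end, for the whole second after the job is handed in: Each thing in its holder: centres within 14 mm, underside 1 to 7 mm above the worktop, tilt under 0.05 rad, at rest; soap and brush within 0.35 rad of their holder's long axis; dropper bottle and cactus within 30 mm of their start, tilt under 0.3 rad (horizontal distance between soap and soap_dish below 0.014 m and z of soap in the frame of soap_dish between 0.001 and 0.007 m and angle between each of soap, brush, tin, tumbler's own z axis and vertical below 0.05 rad and linear speed of each of soap, brush, tin, tumbler below 0.02 m/s and angular speed of each of soap, brush, tin, tumbler below 0.2 rad/s and horizontal distance between brush and brush_tray below 0.014 m and z of brush in the frame of brush_tray between 0.001 and 0.007 m and horizontal distance between tin and square_stand below 0.014 m and z of tin in the frame of square_stand between 0.001 and 0.007 m and horizontal distance between tumbler and coaster below 0.014 m and z of tumbler in the frame of coaster between 0.001 and 0.007 m and angle between the x axis of soap and the x axis of soap_dish, either way round below 0.35 rad and angle between the x axis of brush and the x axis of brush_tray, either way round below 0.35 rad and distance of each of dropper, pot from where it was at the start of the episode below 0.03 m and angle between each of dropper, pot's own z axis and vertical below 0.3 rad); the robot touches nothing.
It fails at once if One of the four things is dropped: it moves at more than 0.7 m/s (a fall of some 25 mm) while the fingers do not touch it ((linear speed of soap above 0.7 m/s and contact force between the fingers and soap below 0.05 N) or (linear speed of brush above 0.7 m/s and contact force between the fingers and brush below 0.05 N) or (linear speed of tin above 0.7 m/s and contact force between the fingers and tin below 0.05 N) or (linear speed of tumbler above 0.7 m/s and contact force between the fingers and tumbler below 0.05 N)).
It fails at once if The dropper bottle or the cactus is pushed more than 30 mm or tipped by more than 0.3 rad (distance of any of dropper, pot from where it was at the start of the episode above 0.03 m or angle between any of dropper, pot's own z axis and vertical above 0.3 rad).
It also fails if it takes over 115 s, if anything falls off the work surface, if the arm or the gripper's body presses on something with over 40 N, if the wrist force passes 120 N, or if a joint passes its speed limit or range.

## Working session

There is one attempt and no reset: what is moved stays moved. The work goes in short steps, Python scripts to look and compute and a shell command to move; the robot and the scene stay as the last step left them, time stands still between calls to the robot, and variables do not carry over. Pictures are saved under pics/ and viewed, at most 14 in all, crops included, and the job is handed in when it is done.

```bash
mkdir -p pics; python3 - <<'E'
from cell import env
import cv2,numpy as np
for n in("top","side"):
    p,d=env.camera(n); np.savez(f"{n}0.npz",p=p,d=d); cv2.imwrite(f"pics/{n}0.png",cv2.resize(p[:,:,::-1],(800,600)))
    m=env.camera_model(n); print(n,m)
s=env.read_state(); print(s)
E
```

```text
top {'camera_matrix': array([[388.34817439,   0.        , 254.37002019],
       [  0.        , 388.34817439, 186.19264609],
       [  0.        ,   0.        ,   1.        ]]), 'camera_from_world': array([[-0.02438693, -0.99970162,  0.00139274, -0.03515296],
       [ 0.99129963, -0.02400167,  0.12941777, -0.45901654],
       [-0.12934573,  0.00453672,  0.99158918, -1.18621107],
       [ 0.        ,  0.        ,  0.        ,  1.        ]])}
side {'camera_matrix': array([[481.82810494,   0.        , 250.83523444],
       [  0.        , 481.82810494, 194.13605796],
       [  0.        ,   0.        ,   1.        ]]), 'camera_from_world': array([[-0.83966515, -0.54304864, -0.00778525,  0.37746221],
       [ 0.2600454 , -0.41458587,  0.87206361, -0.18785968],
       [-0.47680061,  0.73021691,  0.48933061, -1.08023291],
       [ 0.        ,  0.        ,  0.        ,  1.        ]])}
{'time': 0.1, 'joints': array([-7.55495353e+01,  7.13137618e+00,  9.46255306e+01, -2.27238762e-03,
        7.83512797e+01, -4.73387897e+00]), 'dq': array([ 0.01791408, -0.07500109, -0.07455225,  0.06234076,  0.02927865,
        0.00063098]), 'effort': array([ 4.79107348e-04, -4.24930716e+01, -3.66652966e+01, -1.12576613e-04,
        3.94700328e-03, -4.47350104e-06]), 'position': array([ 0.21340839, -0.61339213,  0.23016517]), 'tool_rot': array([[ 9.44463586e-01,  3.28615697e-01, -5.08804087e-04],
       [ 3.28616070e-01, -9.44461842e-01,  1.81878006e-03],
       [ 1.17133633e-04, -1.88497274e-03, -9.99998217e-01]]), 'force': array([ 0.05935479,  0.09959443, -0.08581889]), 'moment': array([0.02714733, 0.03507154, 0.03449355]), 'grasp_force': 0.0, 'finger_gap': 0.08556080506249536}
```

View pics/top0.png

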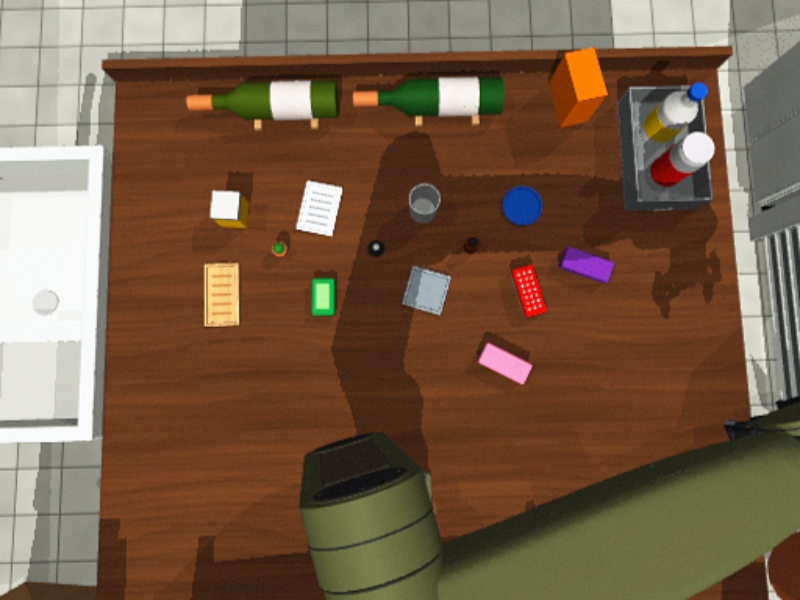

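View pics/side0.png

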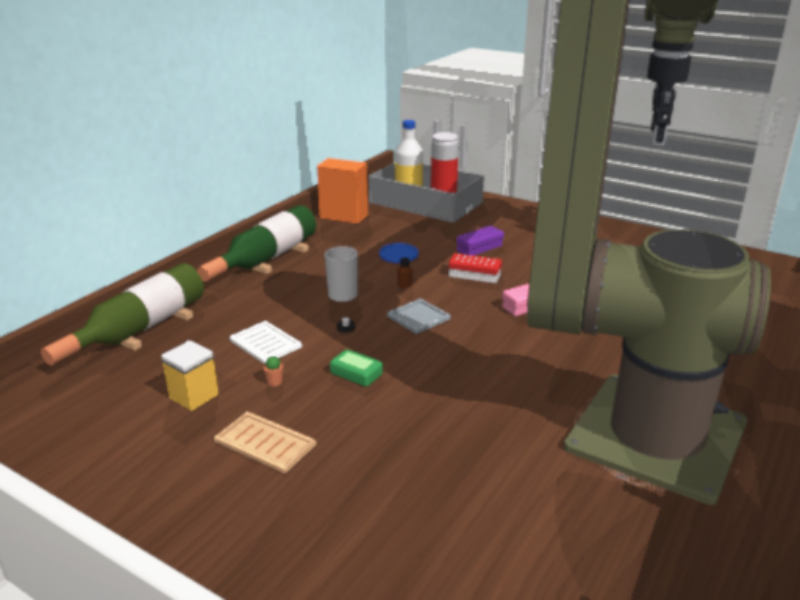

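The top view (800x600 pixels) shows the tin at (230,208), white dish (320,208), tumbler (424,202), coaster (523,206), dropper (472,244), plug (376,248), cactus (279,248), tray (221,295), soap (323,296), stand (426,291) and brush (528,291). The side view agrees with this.

```bash
cat > h.py <<'E'
import cv2,numpy as np
from cell import env
def world(n,d):
    m=env.camera_model(n);K=m["camera_matrix"];T=np.linalg.inv(m["camera_from_world"])
    v,u=np.indices(d.shape);P=np.stack([(u-K[0,2])/K[0,0]*d,-(v-K[1,2])/K[1,1]*d,-d],-1)
    return P@T[:3,:3].T+T[:3,3]
def plane(n,px,z):
    m=env.camera_model(n);K=m["camera_matrix"];T=np.linalg.inv(m["camera_from_world"])
    px=np.asarray(px,float).reshape(-1,2);r=np.c_[(px[:,0]-K[0,2])/K[0,0],-(px[:,1]-K[1,2])/K[1,1],-np.ones(len(px))]@T[:3,:3].T
    c=T[:3,3];return (c+r*((z-c[2])/r[:,2])[:,None])[:,:2]
def blob(n,p,c,half,lo,hi,z):
    "largest colour blob near pixel c (512x384), cast on plane z -> rect centre mm, sides, long-axis angle deg"
    hsv=cv2.cvtColor(p,cv2.COLOR_RGB2HSV);m=cv2.inRange(hsv,np.array(lo),np.array(hi))
    k=np.zeros_like(m);x,y=map(int,c);k[y-half:y+half+1,x-half:x+half+1]=255;m&=k
    cs,_=cv2.findContours(m,cv2.RETR_EXTERNAL,cv2.CHAIN_APPROX_NONE)
    cn=cv2.convexHull(max(cs,key=cv2.contourArea))
    q=(plane(n,cn,z)*1000).astype(np.float32)
    (cx,cy),(w,h),a=cv2.minAreaRect(q)
    if w<h:a+=90;w,h=h,w
    return np.round([cx,cy,w,h,(a+90)%180-90],1)
E
python3 - <<'E'
from h import *
f=np.load("top0.npz");p,d=f["p"],f["d"]
m=env.camera_model("top")["camera_from_world"];print("cam",-m[:3,:3].T@m[:3,3])
s=1.5625;W=world("top",d)
hsv=cv2.cvtColor(p,cv2.COLOR_RGB2HSV)
B=[("tinlid",230,208,22,(0,0,150),(180,60,255),.08),("dish",320,208,26,(0,0,120),(180,70,255),.008),("tumbler",424,202,17,(0,0,60),(180,70,255),.088),
("coaster",523,206,20,(100,120,40),(130,255,255),.008),("tray",221,295,26,(5,40,150),(30,190,255),.008),("soap",323,296,20,(45,80,60),(85,255,255),.026),
("stand",426,291,22,(80,15,60),(125,90,255),.008),("brush",528,291,22,(0,150,120),(5,255,255),.034)]
for n,x,y,h,lo,hi,z in B:
    x/=s;y/=s;print(n,blob("top",p,(x,y),h,lo,hi,z),hsv[int(y),int(x)])
    R=W[int(y)-h:int(y)+h,int(x)-h:int(x)+h].reshape(-1,3)
    if z>.01:
        R=R[abs(R[:,2]-z)<.005];print("   depth",len(R),cv2.minAreaRect((R[:,:2]*1000).astype(np.float32)), (R[:,2].mean()*1000).round(1))
for n,x,y,z in(("dropper",472,243,.056),("pot",279,248,.04),("plug",376,248,.018)):print(n,plane("top",[(x/s,y/s)],z)*1000)
E
```

```text
cam [ 0.30073432 -0.04077813  1.23568792]
tinlid [631.  288.7  55.9  53.5  -5.3] [ 30   3 246]
   depth 301 ((630.467529296875, 288.1424865722656), (55.71090316772461, 54.8248176574707), 84.65513610839844) 79.6
dish [640.2 113.  107.6  77.8 -13.2] [ 90   4 194]
tumbler [ 623.  -102.4   78.1   57.8   -1.5] [  8   8 124]
   depth 65 ((629.3373413085938, -102.59371948242188), (58.0223274230957, 60.464027404785156), 88.32174682617188) 87.3
coaster [ 635.6 -308.    81.8   80.1   88.6] [109 239 156]
tray [464.  314.9 129.6  70.4   0.6] [ 15 182 219]
soap [451.8 104.2  73.2  47.2  -0.6] [ 52  90 246]
   depth 341 ((452.0617370605469, 104.5712661743164), (47.56278610229492, 73.74771881103516), 89.49840545654297) 25.2
stand [ 461.6 -104.1   80.8   80.1  -17.8] [ 94  29 185]
brush [ 453.  -307.4  100.5   45.1   14.5] [  1 221 239]
   depth 415 ((452.36175537109375, -308.5143127441406), (99.56781005859375, 43.72743225097656), 14.158060073852539) 33.5
dropper [[ 546.77791085 -196.17408815]]
pot [[549.23100692 189.08483734]]
plug [[549.02887287  -4.69959021]]
```

```bash
cat > go.py <<'E'
# go.py X Y Z H : prints roll needed, then total shift (tool axes after roll)
import sys,numpy as np
from cell import env
X,Y,Z,H=map(float,sys.argv[1:5]);s=env.read_state();R=s["tool_rot"];p=s["position"]*1000
h=np.degrees(np.arctan2(R[1,0],R[0,0]));r=(h-H+90)%180-90
a=np.radians(h-r);d=np.array([X,Y,Z])-p
print("t",round(s["time"],2),"pos",p.round(1),"h",h.round(2),"tiltz",R[2,2].round(5),"gap",round(s["finger_gap"]*1000,1),"gf",round(s["grasp_force"],1))
print("roll",r.round(2),"shift",np.round([d[0]*np.cos(a)+d[1]*np.sin(a),d[0]*np.sin(a)-d[1]*np.cos(a),-d[2]],1),"q",s["joints"].round(0))
E
python3 -m handwheel '{"delta_pos":[[0,0,0]],"roll":[4.9],"fingers":[-1]}' 40; python3 go.py 453 -308 200 14.3
```

```text
time: 0.22
position: [0.2134, -0.6135, 0.2304]
tool_rot: [[0.97, 0.244, -0.0], [0.244, -0.97, 0.001], [0.0, -0.001, -1.0]]
force: [0.3, 0.0, -0.5]
finger_gap: 0.0856
grasp_force: 0.0
t 0.23 pos [ 213.4 -613.5  230.4] h 14.15 tiltz -1.0 gap 85.6 gf 0.0
roll -0.15 shift [ 307.6 -236.9   30.4] q [-76.   7.  95.   0.  78.   0.]
```

```bash
python3 -m handwheel '{"delta_pos":[[40,-30,4],[45,-34,4],[45,-34,4],[45,-34,4],[45,-35,4],[45,-35,4],[42.6,-34.9,6.4],[0,0,0]],"roll":[0,0,0,0,0,0,0,0],"fingers":[-1,-1,-1,-1,-1,-1,-1,-1]}' 40; python3 go.py 453 -308 60 14.3;
python3 - <<'E'
from h import *
p,d=env.camera("side");cv2.imwrite("pics/s1.png",p[90:220,240:370][:,:,::-1].repeat(4,0).repeat(4,1))
E
```

```text
time: 1.23
position: [0.4542, -0.3053, 0.1997]
tool_rot: [[0.968, 0.252, -0.001], [0.252, -0.968, 0.002], [-0.001, -0.002, -1.0]]
force: [-0.2, -0.3, -0.8]
finger_gap: 0.0853
grasp_force: 0.0
t 1.23 pos [ 454.2 -305.3  199.7] h 14.59 tiltz -1.0 gap 85.3 gf 0.0
roll 0.29 shift [ -1.8   2.3 139.7] q [-40.  -5. 110.   0.  75.  36.]
```

View pics/s1.png

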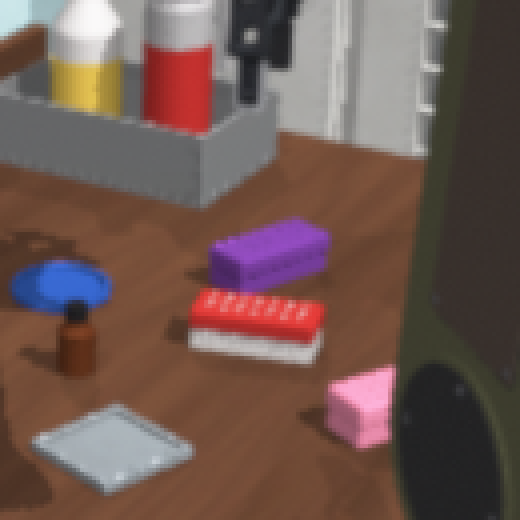

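The crop shows the red brush at (258,325), clear of the gripper. The purple look-alike stands behind it, so I'll close the fingers a little before descending.

```bash
python3 -m handwheel '{"delta_pos":[[-1.2,2.3,30],[0,0,40],[0,0,40],[0,0,29.7],[0,0,0],[0,0,0]],"roll":[0.2,0,0,0,0,0],"fingers":[-0.6,-0.6,-0.6,-0.6,-0.6,-0.6]}' 40; python3 go.py 453 -308 10 14.3;
python3 - <<'E'
from h import *
p,d=env.camera("side");cv2.imwrite("pics/s2.png",p[90:220,240:370][:,:,::-1].repeat(4,0).repeat(4,1))
E
```

```text
time: 2.02
position: [0.4529, -0.3123, 0.0626]
tool_rot: [[0.97, 0.242, 0.001], [0.242, -0.97, -0.001], [0.001, 0.002, -1.0]]
force: [1.6, 0.3, 0.3]
finger_gap: 0.0684
grasp_force: 0.0
t 2.02 pos [ 452.9 -312.3   62.6] h 14.01 tiltz -1.0 gap 68.4 gf 0.0
roll -0.29 shift [ 1.2 -4.2 52.6] q [-40.   4. 115.  -0.  61.  36.]
```

View pics/s2.png

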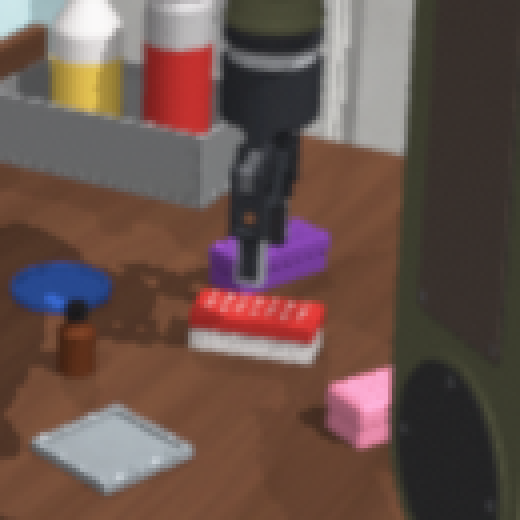

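The gripper hangs above the brush with its fingertips around (255,275). I'll let the arm settle and read the pose again.

```bash
for i in 1 2; do python3 -m handwheel '{"delta_pos":[[0,0,0]],"roll":[0],"fingers":[-0.6]}' >/dev/null; python3 go.py 453 -308 10 14.3; done
```

```text
t 2.2 pos [ 453.5 -312.1   63.2] h 14.06 tiltz -0.99999 gap 68.4 gf 0.0
roll -0.24 shift [ 0.5 -4.1 53.2] q [-40.   4. 115.  -0.  61.  36.]
t 2.33 pos [ 453.2 -311.5   62.4] h 14.09 tiltz -1.0 gap 68.2 gf 0.0
roll -0.21 shift [ 0.7 -3.4 52.4] q [-40.   4. 115.  -0.  61.  36.]
```

```bash
python3 -m handwheel '{"delta_pos":[[0.5,-3,20],[0,0,20],[0,0,12],[0,0,0],[0,0,0],[0,0,0]],"roll":[0,0,0,0,0,0],"fingers":[-0.6,-0.6,-0.6,-0.6,-0.6,-0.6]}' 40 >/dev/null; python3 go.py 453 -308 10 14.3; python3 -m handwheel '{"delta_pos":[[0,0,0],[0,0,0],[0,0,0],[0,0,0],[0,0,0]],"roll":[0,0,0,0,0],"fingers":[0.6,0.6,0.6,0.6,0.6]}' 40; python3 go.py 453 -308 150 14.3
```

```text
t 3.08 pos [ 452.9 -308.4   10. ] h 14.08 tiltz -1.0 gap 68.2 gf 0.0
roll -0.22 shift [ 0.2 -0.4  0. ] q [-40.   8. 116.  -0.  55.  36.]
time: 3.7
position: [0.4529, -0.3084, 0.01]
tool_rot: [[0.97, 0.243, 0.001], [0.243, -0.97, -0.001], [0.001, 0.001, -1.0]]
force: [-1.6, -0.6, 6.1]
finger_gap: 0.0431
grasp_force: 43.3
t 3.7 pos [ 452.9 -308.4   10. ] h 14.08 tiltz -1.0 gap 43.1 gf 43.3
roll -0.22 shift [   0.2   -0.4 -140. ] q [-40.   8. 116.  -0.  55.  36.]
```

```bash
python3 -m handwheel '{"delta_pos":[[0,0,-10],[0,0,-20],[0,0,-30],[0,0,-30],[0,0,-30],[0,0,-20],[0,0,0],[0,0,0]],"roll":[0,0,0,0,0,4,4,5.5],"fingers":[0.6,0.6,0.6,0.6,0.6,0.6,0.6,0.6]}' ; python3 go.py 464 315 160 0.6;
python3 - <<'E'
from h import *
p,d=env.camera("side");cv2.imwrite("pics/s3.png",p[40:220,240:420][:,:,::-1].repeat(3,0).repeat(3,1))
E
```

```text
time: 4.7
position: [0.4524, -0.3079, 0.1508]
tool_rot: [[1.0, 0.007, 0.001], [0.007, -1.0, -0.001], [0.001, 0.001, -1.0]]
force: [0.1, -0.2, -2.9]
finger_gap: 0.0435
grasp_force: 42.5
t 4.7 pos [ 452.4 -307.9  150.8] h 0.41 tiltz -1.0 gap 43.5 gf 42.5
roll -0.19 shift [  18.1 -622.8   -9.2] q [-40.  -2. 112.   0.  70.  50.]
```

View pics/s3.png

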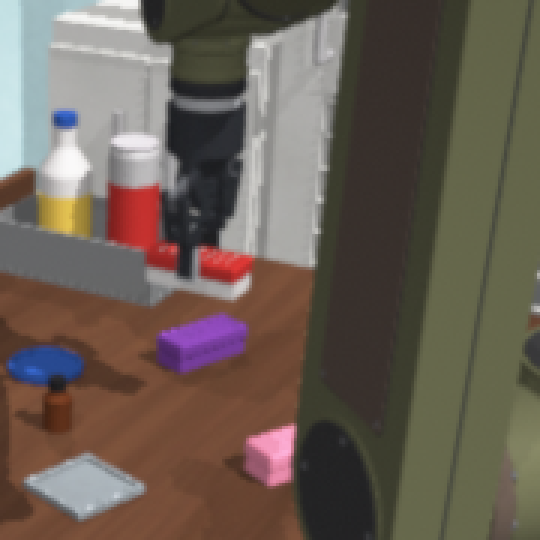

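The brush is held firmly and level, at about (205,268) in the crop. I'll carry it to the tray.

```bash
python3 -m handwheel '{"delta_pos":[[0,-30,-3],[2,-50,-3],[2,-50,-3],[2,-50,0],[2,-50,0],[2,-50,0],[2,-50,0],[2,-50,0]],"roll":[0,0,0,0,0,0,0,0],"fingers":[0.6,0.6,0.6,0.6,0.6,0.6,0.6,0.6]}' >/dev/null; python3 -m handwheel '{"delta_pos":[[2,-50,0],[2,-50,0],[0,-50,0],[0,-45,0],[0,-30,0],[0,-15,0],[0,0,0],[0,0,0]],"roll":[0,0,0,0,0,0,0,0],"fingers":[0.6,0.6,0.6,0.6,0.6,0.6,0.6,0.6]}' ; python3 go.py 464 315 60 0.6
```

```text
time: 6.75
position: [0.4641, 0.3112, 0.1582]
tool_rot: [[1.0, 0.01, -0.0], [0.01, -1.0, -0.001], [-0.0, 0.001, -1.0]]
force: [0.2, -0.9, -1.5]
finger_gap: 0.0433
grasp_force: 42.5
t 6.75 pos [464.1 311.2 158.2] h 0.55 tiltz -1.0 gap 43.3 gf 42.5
roll -0.05 shift [-0.  -3.8 98.2] q [ 28.  -1. 110.  -0.  71. 118.]
```

```bash
python3 -m handwheel '{"delta_pos":[[0,-3.8,25],[0,0,40],[0,0,30],[0,0,20],[0,0,10],[0,0,0],[0,0,0],[0,0,0]],"roll":[0,0,0,0,0,0,0,0],"fingers":[0.6,0.6,0.6,0.6,0.6,0.6,0.6,0.6]}' >/dev/null; python3 go.py 464 315 14.5 0.6
python3 - <<'E'
from h import *
p,d=env.camera("side");cv2.imwrite("pics/s4.png",p[160:320,90:250][:,:,::-1].repeat(3,0).repeat(3,1))
E
```

```text
t 7.75 pos [464.9 316.5  34.5] h 0.59 tiltz -1.0 gap 43.3 gf 42.5
roll -0.01 shift [-0.9  1.5 20. ] q [ 29.   8. 114.  -0.  58. 118.]
```

View pics/s4.png

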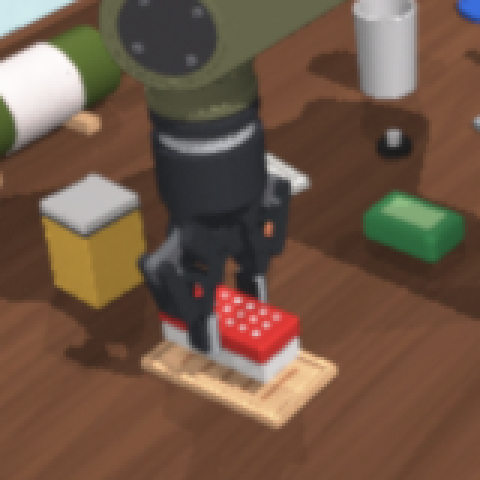

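The brush is above the tray at about (230,335) in the crop and lined up with it. I'll lower it, release and lift.

```bash
python3 -m handwheel '{"delta_pos":[[-0.8,1.5,7],[0,0,7],[0,0,3],[0,0,1.5],[0,0,1],[0,0,0],[0,0,0]],"roll":[0,0,0,0,0,0,0],"fingers":[0.6,0.6,0.6,0.6,0.6,0.6,0.6]}'; python3 go.py 464 315 14 0.6
```

```text
time: 8.68
position: [0.4634, 0.3147, 0.014]
tool_rot: [[1.0, 0.01, 0.001], [0.01, -1.0, 0.0], [0.001, -0.0, -1.0]]
force: [-0.7, 0.4, 1.1]
finger_gap: 0.043
grasp_force: 42.7
t 8.68 pos [463.4 314.7  14. ] h 0.58 tiltz -1.0 gap 43.0 gf 42.7
roll -0.02 shift [ 0.6 -0.3  0. ] q [ 29.   9. 115.   0.  56. 118.]
```

```bash
python3 -m handwheel '{"delta_pos":[[0,0,0],[0,0,0],[0,0,0],[0,0,-15],[0,0,-30],[0,0,-40],[0,0,-40],[0,0,0]],"roll":[0,0,0,0,0,0,0,0],"fingers":[-0.4,-0.6,-0.6,-0.6,-0.6,-0.6,-0.6,-0.6]}'>/dev/null; python3 -m handwheel '{"delta_pos":[[-1,20,0],[-2,40,0],[-2,40,0],[-2,40,0],[-2,40,0],[-2,22,0],[0,8,0],[0,0,0]],"roll":[0.6,0,0,0,0,0,0,0],"fingers":[-0.6,-0.6,-0.6,-0.6,-0.6,-0.6,-0.6,-0.6]}'; python3 go.py 452 104.4 30 -0.3
python3 - <<'E'
from h import *
p,d=env.camera("side");cv2.imwrite("pics/s5.png",p[160:320,90:290][:,:,::-1].repeat(3,0).repeat(3,1))
E
```

```text
time: 10.68
position: [0.4517, 0.104, 0.1379]
tool_rot: [[1.0, -0.002, -0.002], [-0.002, -1.0, 0.0], [-0.002, 0.0, -1.0]]
force: [-0.3, 0.4, 0.0]
finger_gap: 0.0682
grasp_force: 0.0
t 10.68 pos [451.7 104.  137.9] h -0.09 tiltz -1.0 gap 68.2 gf 0.0
roll 0.21 shift [  0.3  -0.4 107.9] q [  6. -13. 123.   0.  70.  96.]
```

View pics/s5.png

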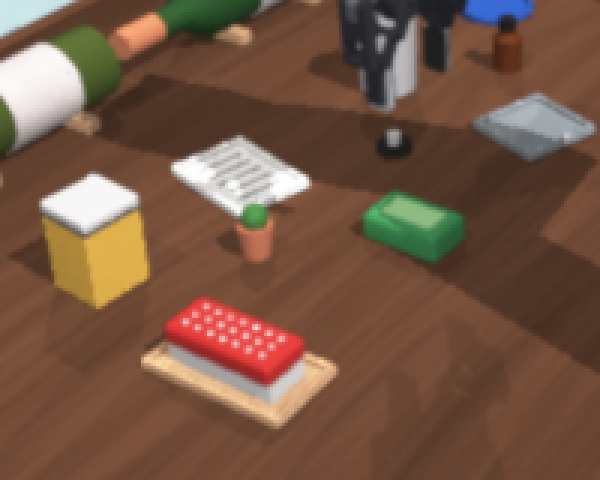

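The brush lies in the tray at (235,350), and the soap at (413,225) is untouched. Next is the soap.

```bash
python3 -m handwheel '{"delta_pos":[[0,0,30],[0,0,40],[0,0,35],[0,0,18],[0,0,7],[0,0,0],[0,0,0],[0,0,0]],"roll":[0.2,0,0,0,0,0,0,0],"fingers":[-0.6,-0.6,-0.6,-0.6,-0.6,-0.6,-0.6,-0.6]}'>/dev/null; python3 go.py 452 104.4 7 -0.3;  python3 -m handwheel '{"delta_pos":[[0,0,0],[0,0,0],[0,0,0],[0,0,0]],"roll":[0,0,0,0],"fingers":[0.6,0.6,0.6,0.6]}' 40; python3 go.py 452 104.4 7 -0.3
```

```text
t 11.72 pos [453.2 104.7   9.8] h -0.21 tiltz -1.0 gap 68.4 gf 0.0
roll 0.09 shift [-1.2  0.3  2.8] q [  6.  -2. 127.   0.  54.  97.]
time: 12.22
position: [0.453, 0.1046, 0.0095]
tool_rot: [[1.0, -0.004, 0.001], [-0.004, -1.0, 0.0], [0.001, -0.0, -1.0]]
force: [-0.8, -0.7, 4.9]
finger_gap: 0.0471
grasp_force: 43.0
t 12.22 pos [453.  104.6   9.5] h -0.22 tiltz -1.0 gap 47.1 gf 43.0
roll 0.08 shift [-1.   0.2  2.5] q [  6.  -2. 127.   0.  54.  97.]
```

```bash
python3 -m handwheel '{"delta_pos":[[0,0,-10],[0,0,-25],[0,0,-35],[0,0,-30],[0,0,-15],[0,0,0],[0,0,0],[0,0,0]],"roll":[0,0,0,0,4,5,4,0],"fingers":[0.6,0.6,0.6,0.6,0.6,0.6,0.6,0.6]}'>/dev/null; python3 go.py 640 113 110 -13.2
```

```text
t 13.22 pos [451.9 104.5 123.5] h -13.17 tiltz -1.0 gap 46.9 gf 42.2
roll 0.03 shift [181.2 -51.3  13.5] q [  6. -12. 124.   0.  68. 110.]
```

```bash
python3 -m handwheel '{"delta_pos":[[20,-6,0],[35,-10,0],[40,-11,0],[40,-11,0],[30,-9,0],[16,-4.3,0],[0,0,0],[0,0,0]],"roll":[0,0,0,0,0,0,0,0],"fingers":[0.6,0.6,0.6,0.6,0.6,0.6,0.6,0.6]}'>/dev/null; python3 -m handwheel '{"delta_pos":[[0,0,25],[0,0,35],[0,0,18],[0,0,8],[0,0,0],[0,0,0],[0,0,0]],"roll":[0,0,0,0,0,0,0],"fingers":[0.6,0.6,0.6,0.6,0.6,0.6,0.6]}'>/dev/null; python3 go.py 640 113 13.5 -13.2
python3 - <<'E'
from h import *
p,d=env.camera("top");np.save("t1.npy",p);cv2.imwrite("pics/t1.png",p[90:250,110:350][:,:,::-1].repeat(3,0).repeat(3,1))
s=1.5625
print(blob("top",p,(221/s,295/s),26,(0,150,120),(5,255,255),.038),blob("top",p,(221/s,295/s),26,(5,40,150),(30,190,255),.008))
E
```

```text
t 15.1 pos [641.2 113.1  39.1] h -13.21 tiltz -1.0 gap 47.0 gf 42.2
roll -0.01 shift [-1.1  0.4 25.6] q [  5.  18. 102.  -0.  60. 108.]
[462.5 313.7  97.4  40.5   0.9] [462.9 313.7 128.1  70.5   1.7]
```

View pics/t1.png

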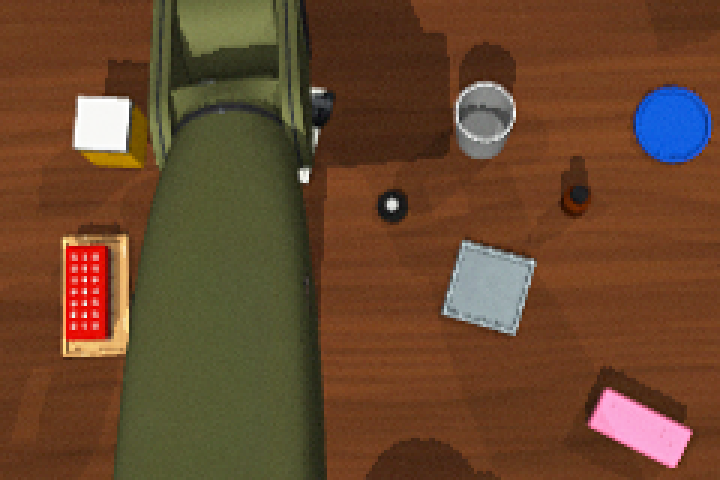

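The brush is centred in the tray to within 1 mm. Next I'll lower the soap.

```bash
python3 -m handwheel '{"delta_pos":[[-0.8,0.3,8],[0,0,8],[0,0,5],[0,0,2],[0,0,0],[0,0,0],[0,0,0]],"roll":[0,0,0,0,0,0,0],"fingers":[0.6,0.6,0.6,0.6,0.6,0.6,0.6]}'; python3 go.py 640 113 13.5 -13.2
```

```text
time: 16.02
position: [0.6397, 0.113, 0.0151]
tool_rot: [[0.974, -0.229, 0.001], [-0.229, -0.974, 0.0], [0.001, -0.0, -1.0]]
force: [1.0, -0.1, -1.1]
finger_gap: 0.0472
grasp_force: 42.2
t 16.02 pos [639.7 113.   15.1] h -13.22 tiltz -1.0 gap 47.2 gf 42.2
roll -0.02 shift [ 0.3 -0.1  1.6] q [  5.  19. 103.   0.  58. 109.]
```

```bash
python3 -m handwheel '{"delta_pos":[[0,0,1],[0,0,0.7],[0,0,0],[0,0,0]],"roll":[0,0,0,0],"fingers":[0.6,0.6,0.6,0.6]}'; python3 -m handwheel '{"delta_pos":[[0,0,0],[0,0,0],[0,0,0],[0,0,-15],[0,0,-30],[0,0,-40],[0,0,-40],[0,0,0]],"roll":[0,0,0,0,0,0,0,0],"fingers":[-0.4,-0.6,-0.6,-0.6,-0.6,-0.6,-0.6,-0.6]}'; python3 go.py 631 288.5 130 -5.3
```

```text
time: 16.52
position: [0.6396, 0.113, 0.0136]
tool_rot: [[0.974, -0.229, 0.0], [-0.229, -0.974, -0.0], [0.0, -0.0, -1.0]]
force: [-2.1, -0.1, 4.8]
finger_gap: 0.0471
grasp_force: 42.7
time: 17.52
position: [0.6427, 0.1133, 0.1446]
tool_rot: [[0.973, -0.229, 0.01], [-0.229, -0.974, 0.001], [0.01, -0.003, -1.0]]
force: [-0.1, 0.3, -0.5]
finger_gap: 0.0683
grasp_force: 0.0
t 17.52 pos [642.7 113.3 144.6] h -13.21 tiltz -0.99995 gap 68.3 gf 0.0
roll -7.91 shift [ -27.9 -173.4   14.6] q [  5.  11.  99.  -0.  70. 108.]
```

```bash
python3 -m handwheel '{"delta_pos":[[0,0,0],[-2,-20,0],[-6,-40,0],[-6,-40,0],[-6,-40,0],[-5,-23,0],[-3,-10,0],[0,0,0]],"roll":[-7.9,0,0,0,0,0,0,0],"fingers":[-1,-1,-1,-1,-1,-1,-1,-1]}' >/dev/null; python3 -m handwheel '{"delta_pos":[[0,0,0],[0,0,0]],"roll":[0,0],"fingers":[-1,-1]}'>/dev/null;python3 go.py 631 288.5 40 -5.3
```

```text
t 18.77 pos [627.9 286.7 138.1] h -5.41 tiltz -1.0 gap 85.7 gf 0.0
roll -0.11 shift [ 2.9 -2.1 98.1] q [ 20.  16.  94.  -0.  71. 116.]
```

```bash
python3 -m handwheel '{"delta_pos":[[2.9,-2.1,15],[0,0,30],[0,0,30],[0,0,17],[0,0,6],[0,0,0],[0,0,0]],"roll":[0,0,0,0,0,0,0],"fingers":[-1,-1,-1,-1,-1,-1,-1]}' >/dev/null;python3 go.py 631 288.5 40 -5.3; python3 -m handwheel '{"delta_pos":[[0,0,0],[0,0,0],[0,0,0],[0,0,0],[0,0,0]],"roll":[0,0,0,0,0],"fingers":[0.5,0.5,0.5,0.5,0.5]}' 50;python3 go.py 631 288.5 40 -5.3
```

```text
t 19.65 pos [631.7 290.   41.6] h -5.32 tiltz -1.0 gap 85.1 gf 0.0
roll -0.02 shift [-0.6  1.6  1.6] q [ 20.  22.  96.  -0.  62. 116.]
time: 20.27
position: [0.6314, 0.2898, 0.0411]
tool_rot: [[0.996, -0.093, 0.002], [-0.093, -0.996, 0.0], [0.002, -0.001, -1.0]]
force: [-0.2, 0.7, 5.0]
finger_gap: 0.0533
grasp_force: 54.0
t 20.27 pos [631.4 289.8  41.1] h -5.32 tiltz -1.0 gap 53.3 gf 54.0
roll -0.02 shift [-0.3  1.4  1.1] q [ 20.  22.  96.  -0.  62. 116.]
```

```bash
python3 -m handwheel '{"delta_pos":[[0,0,-10],[0,0,-25],[0,0,-35],[0,0,-30],[0,0,-10],[0,0,0],[0,0,0],[0,0,0]],"roll":[0,0,0,0,4,4.5,4,0],"fingers":[0.5,0.5,0.5,0.5,0.5,0.5,0.5,0.5]}'>/dev/null; python3 go.py 462 -104 150 -17.8
```

```text
t 21.27 pos [629.9 289.4 149.1] h -17.77 tiltz -1.0 gap 53.2 gf 53.4
roll 0.03 shift [-39.6 425.9  -0.9] q [ 20.  16.  93.   0.  72. 128.]
```

```bash
python3 -m handwheel '{"delta_pos":[[-2,20,0],[-4,40,0],[-4,45,0],[-4,45,0],[-4,45,0],[-4,45,0],[-4,45,0],[-4,45,0]],"roll":[0,0,0,0,0,0,0,0],"fingers":[0.5,0.5,0.5,0.5,0.5,0.5,0.5,0.5]}'>/dev/null; python3 -m handwheel '{"delta_pos":[[-4,40,0],[-4,30,0],[-2,16,0],[0,8,0],[0,0,0],[0,0,0],[0,0,0]],"roll":[0,0,0,0,0,0,0],"fingers":[0.5,0.5,0.5,0.5,0.5,0.5,0.5]}'>/dev/null; python3 go.py 462 -104 70 -17.8
```

```text
t 23.15 pos [ 463.1 -101.2  150. ] h -17.75 tiltz -1.0 gap 53.5 gf 53.5
roll 0.05 shift [-0.2  3.  80. ] q [-19. -12. 121.   0.  71.  89.]
```

```bash
python3 -m handwheel '{"delta_pos":[[0,2.5,15],[0,0,30],[0,0,25],[0,0,10],[0,0,0],[0,0,0],[0,0,0]],"roll":[0,0,0,0,0,0,0],"fingers":[0.5,0.5,0.5,0.5,0.5,0.5,0.5]}'>/dev/null; python3 go.py 462 -104 45 -17.8
python3 - <<'E'
from h import *
p,d=env.camera("side");cv2.imwrite("pics/s6.png",p[120:260,190:330][:,:,::-1].repeat(4,0).repeat(4,1))
E
```

```text
t 24.02 pos [ 463.  -104.5   71.2] h -17.82 tiltz -1.0 gap 53.5 gf 53.4
roll -0.02 shift [-1.1 -0.2 26.2] q [-19.  -6. 124.   0.  62.  89.]
```

View pics/s6.png

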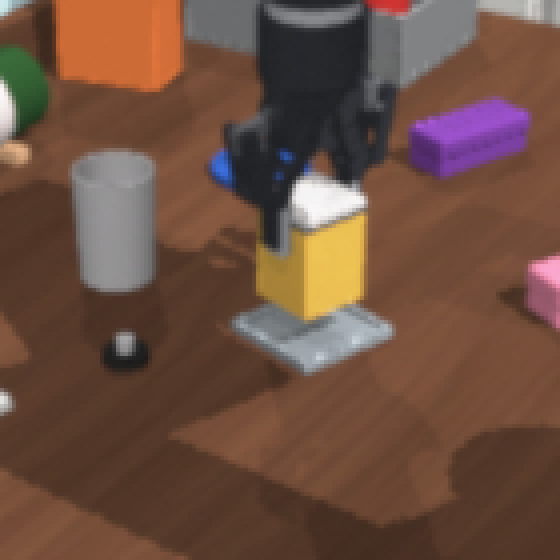

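The tin at (310,250) hangs upright over the stand at (313,335), with its sides parallel to the stand's. I'll lower it.

```bash
python3 -m handwheel '{"delta_pos":[[-0.7,0,8],[0,0,8],[0,0,5],[0,0,3],[0,0,1],[0,0,0],[0,0,0],[0,0,0]],"roll":[0,0,0,0,0,0,0,0],"fingers":[0.5,0.5,0.5,0.5,0.5,0.5,0.5,0.5]}'; python3 go.py 462 -104 45 -17.8
```

```text
time: 25.08
position: [0.4615, -0.104, 0.0451]
tool_rot: [[0.952, -0.306, 0.0], [-0.306, -0.952, -0.0], [0.0, -0.0, -1.0]]
force: [0.7, -0.3, -2.6]
finger_gap: 0.0534
grasp_force: 53.7
t 25.07 pos [ 461.5 -104.    45.1] h -17.82 tiltz -1.0 gap 53.4 gf 53.7
roll -0.02 shift [ 0.5 -0.1  0.1] q [-19.  -4. 125.   0.  59.  89.]
```

```bash
python3 -m handwheel '{"delta_pos":[[0,0,0.7],[0,0,0],[0,0,0]],"roll":[0,0,0],"fingers":[0.5,0.5,0.5]}'; python3 -m handwheel '{"delta_pos":[[0,0,0],[0,0,0],[0,0,0],[0,0,-15],[0,0,-30],[0,0,-40],[0,0,-25],[0,0,0]],"roll":[0,0,0,0,0,0,0,0],"fingers":[-0.4,-1,-1,-1,-1,-1,-1,-1]}'; python3 go.py 629.5 -102.5 150 -17.8
```

```text
time: 25.45
position: [0.4616, -0.104, 0.0451]
tool_rot: [[0.952, -0.306, -0.0], [-0.306, -0.952, 0.0], [-0.0, 0.0, -1.0]]
force: [-3.4, 0.5, 5.2]
finger_gap: 0.0532
grasp_force: 54.1
time: 26.45
position: [0.4633, -0.1046, 0.1578]
tool_rot: [[0.952, -0.306, 0.006], [-0.306, -0.952, -0.002], [0.007, 0.0, -1.0]]
force: [-0.7, -0.0, 0.3]
finger_gap: 0.0855
grasp_force: 0.0
t 26.45 pos [ 463.3 -104.6  157.8] h -17.82 tiltz -0.99998 gap 85.5 gf 0.0
roll -0.02 shift [157.6 -52.8   7.8] q [-19. -13. 121.  -0.  71.  89.]
```

```bash
python3 -m handwheel '{"delta_pos":[[20,-6,0],[35,-12,0],[40,-13,0],[35,-12,0],[18,-6.5,0],[9,-3.5,0],[0,0,0],[0,0,0]],"roll":[0,0,0,0,0,0,0,0],"fingers":[-1,-1,-1,-1,-1,-1,-1,-1]}'>/dev/null; python3 -m handwheel '{"delta_pos":[[0,0,0]],"roll":[0],"fingers":[-1]}'>/dev/null; python3 go.py 629.5 -102.5 40 -17.8
python3 - <<'E'
from h import *
p,d=env.camera("side");cv2.imwrite("pics/s7.png",p[90:230,170:310][:,:,::-1].repeat(4,0).repeat(4,1))
E
```

```text
t 27.57 pos [ 626.5 -101.6  154.4] h -17.83 tiltz -1.0 gap 85.4 gf 0.0
roll -0.03 shift [ 3.100e+00 -1.000e-01  1.144e+02] q [-14.   9. 101.  -0.  71.  94.]
```

View pics/s7.png

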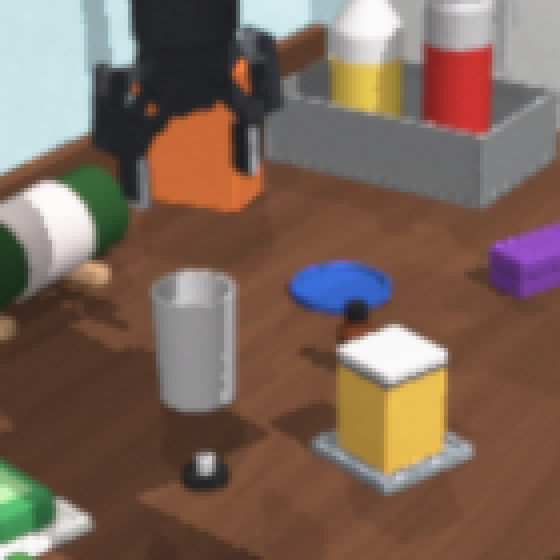

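The tin stands in its holder, and the open fingers straddle the tumbler at (195,340). I'll go down and grip it.

```bash
python3 -m handwheel '{"delta_pos":[[2.2,0,15],[0,0,30],[0,0,35],[0,0,22],[0,0,8],[0,0,2],[0,0,0],[0,0,0]],"roll":[0,0,0,0,0,0,0,0],"fingers":[-1,-1,-1,-1,-1,-1,-1,-1]}' >/dev/null;python3 go.py 629.5 -102.5 42 -17.8; python3 -m handwheel '{"delta_pos":[[0,0,0],[0,0,0],[0,0,0],[0,0,0],[0,0,0]],"roll":[0,0,0,0,0],"fingers":[0.5,0.5,0.5,0.5,0.5]}' 40;python3 go.py 636 -308 150 -17.8
```

```text
t 28.62 pos [ 630.1 -102.4   43.8] h -17.82 tiltz -1.0 gap 85.4 gf 0.0
roll -0.02 shift [-0.6  0.3  1.8] q [-14.  16. 104.   0.  60.  94.]
time: 29.25
position: [0.6301, -0.1025, 0.0435]
tool_rot: [[0.952, -0.306, 0.002], [-0.306, -0.952, -0.001], [0.002, -0.0, -1.0]]
force: [-0.2, -0.2, 5.8]
finger_gap: 0.0613
grasp_force: 43.8
t 29.25 pos [ 630.1 -102.5   43.5] h -17.82 tiltz -1.0 gap 61.3 gf 43.8
roll -0.02 shift [  68.4  193.8 -106.5] q [-14.  16. 104.  -0.  60.  94.]
```

```bash
python3 -m handwheel '{"delta_pos":[[0,0,-10],[0,0,-25],[0,0,-30],[0,0,-20],[0,0,-5],[0,0,0],[0,0,0]],"roll":[0,0,0,0,0,0,0],"fingers":[0.5,0.5,0.5,0.5,0.5,0.5,0.5]}'>/dev/null; python3 -m handwheel '{"delta_pos":[[7,20,0],[13,36,0],[14,40,0],[14,40,0],[11,32,0],[6,17,0],[3.4,8.8,0],[0,0,0]],"roll":[0,0,0,0,0,0,0,0],"fingers":[0.5,0.5,0.5,0.5,0.5,0.5,0.5,0.5]}'>/dev/null; python3 go.py 636 -308 70 -17.8
python3 - <<'E'
from h import *
p,d=env.camera("side");cv2.imwrite("pics/s8.png",p[60:200,210:350][:,:,::-1].repeat(4,0).repeat(4,1))
E
```

```text
t 31.12 pos [ 635.  -307.6  132. ] h -17.83 tiltz -1.0 gap 61.1 gf 44.1
roll -0.03 shift [ 1.1  0.  62. ] q [-30.  18.  92.   0.  70.  78.]
```

View pics/s8.png

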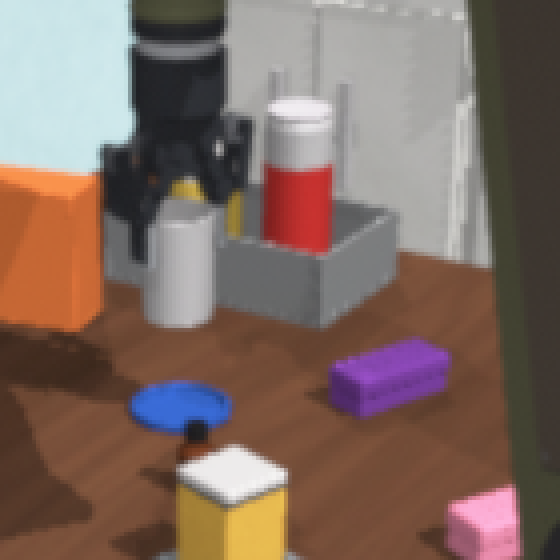

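The tumbler at (180,262) hangs upright above the coaster at (180,405). I'll lower it.

```bash
python3 -m handwheel '{"delta_pos":[[1,0,15],[0,0,25],[0,0,22],[0,0,10],[0,0,5],[0,0,2],[0,0,0],[0,0,0]],"roll":[0,0,0,0,0,0,0,0],"fingers":[0.5,0.5,0.5,0.5,0.5,0.5,0.5,0.5]}'>/dev/null; python3 -m handwheel '{"delta_pos":[[0,0,0],[0,0,0],[0,0,0]],"roll":[0,0,0],"fingers":[0.5,0.5,0.5]}'; python3 go.py 636 -308 47.5 -17.8
```

```text
time: 32.55
position: [0.636, -0.308, 0.0534]
tool_rot: [[0.952, -0.306, 0.0], [-0.306, -0.952, -0.0], [0.0, 0.0, -1.0]]
force: [0.3, 0.5, -2.9]
finger_gap: 0.0612
grasp_force: 44.1
t 32.55 pos [ 636.  -308.    53.4] h -17.82 tiltz -1.0 gap 61.2 gf 44.1
roll -0.02 shift [-0.   0.   5.9] q [-30.  23.  94.  -0.  63.  78.]
```

```bash
python3 -m handwheel '{"delta_pos":[[0,0,2.5],[0,0,2],[0,0,1],[0,0,0.7],[0,0,0],[0,0,0],[0,0,0]],"roll":[0,0,0,0,0,0,0],"fingers":[0.5,0.5,0.5,0.5,0.5,0.5,0.5]}'; python3 go.py 636 -308 47.5 -17.8
```

```text
time: 33.42
position: [0.6362, -0.308, 0.0476]
tool_rot: [[0.952, -0.306, 0.0], [-0.306, -0.952, -0.0], [0.0, -0.0, -1.0]]
force: [-2.2, 1.3, 3.5]
finger_gap: 0.061
grasp_force: 44.2
t 33.42 pos [ 636.2 -308.    47.6] h -17.82 tiltz -1.0 gap 61.0 gf 44.2
roll -0.02 shift [-0.2  0.   0.1] q [-30.  23.  94.   0.  63.  78.]
```

```bash
python3 -m handwheel '{"delta_pos":[[0,0,0],[0,0,0],[0,0,0],[0,0,-15],[0,0,-30],[0,0,-40],[0,0,-40],[0,0,-30]],"roll":[0,0,0,0,0,0,0,0],"fingers":[-0.3,-1,-1,-1,-1,-1,-1,-1]}'; python3 -m handwheel '{"delta_pos":[[-20,30,0],[-25,40,0],[-25,40,0],[-25,40,0],[-25,40,0],[-25,40,0],[-20,20,0],[0,0,0]],"roll":[0,0,0,0,0,0,0,0],"fingers":[-1,-1,-1,-1,-1,-1,-1,-1]}'
python3 - <<'E'
from h import *
s=1.5625
p,d=env.camera("top");cv2.imwrite("pics/t2.png",cv2.resize(p[:,:,::-1],(800,600)))
W=world("top",d)
B=[("tin",426,291,24,(0,0,150),(180,60,255),.084),("soap",320,208,24,(45,80,60),(85,255,255),.030),("brush",221,295,24,(0,150,120),(5,255,255),.038),("tumbler",523,206,20,(0,0,60),(180,70,255),.092),("dish",320,208,26,(0,0,120),(180,70,255),.008),("tray",221,295,26,(5,40,150),(30,190,255),.008)]
for n,x,y,h,lo,hi,z in B:
    x/=s;y/=s;print(n,blob("top",p,(x,y),h,lo,hi,z))
    R=W[int(y)-h:int(y)+h,int(x)-h:int(x)+h].reshape(-1,3)
    if z>.01:
        R=R[abs(R[:,2]-z)<.006];print("   depth",len(R),cv2.minAreaRect((R[:,:2]*1000).astype(np.float32)),(np.median(R[:,2])*1000).round(1))
E
```

```text
time: 34.42
position: [0.6367, -0.3084, 0.2059]
tool_rot: [[0.952, -0.306, 0.003], [-0.306, -0.952, -0.002], [0.004, 0.001, -1.0]]
force: [-0.8, 0.1, 1.0]
finger_gap: 0.0854
grasp_force: 0.0
time: 35.42
position: [0.401, -0.4967, 0.2033]
tool_rot: [[0.951, -0.309, 0.001], [-0.309, -0.951, -0.001], [0.001, 0.001, -1.0]]
force: [-0.3, 0.7, 0.4]
finger_gap: 0.0852
grasp_force: 0.0
tin [ 451.6 -100.2   75.8   75.2  -17.8]
   depth 317 ((460.9466552734375, -103.09070587158203), (53.7496223449707, 53.883182525634766), 71.24329376220703) 83.5
soap [637.  113.1  75.5  47.4 -13. ]
   depth 329 ((610.3333129882812, 128.31057739257812), (60.14158630371094, 140.89657592773438), 62.79859924316406) 29.4
brush [462.7 313.7  97.2  40.6   0.9]
   depth 433 ((462.1357727050781, 314.54833984375), (42.329463958740234, 98.24894714355469), 89.62150573730469) 37.4
tumbler [ 630.  -299.3   83.9   60.3  -47.8]
   depth 85 ((636.7286987304688, -307.2193908691406), (60.15922164916992, 60.2209358215332), 46.29608917236328) 90.9
dish [640.2 113.  107.6  77.8 -13.2]
tray [463.3 314.5 128.4  70.4   1. ]
```

View pics/t2.png

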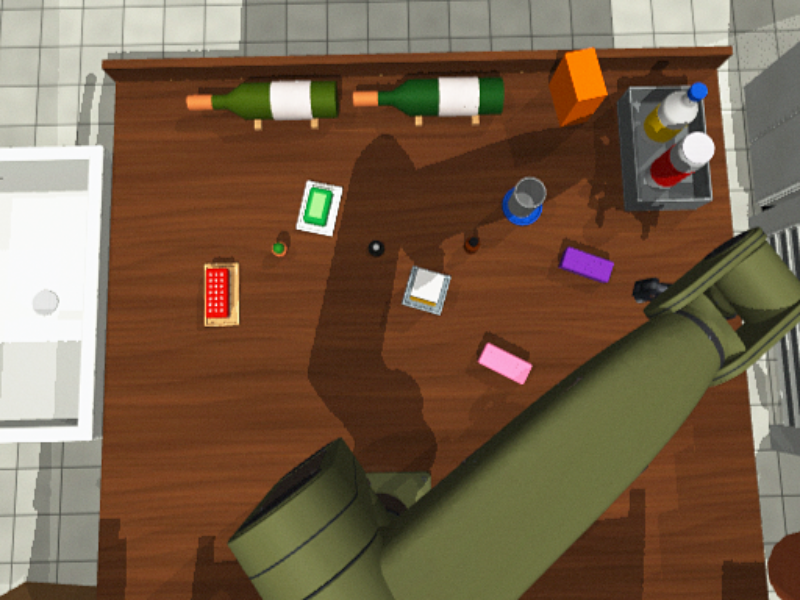

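The top view shows all four in their holders: soap (320,207), brush (219,294), tin (427,288) and tumbler (527,198). Depth heights are all about +4 mm and centres are within about 3 mm. The dropper (472,244) and cactus (279,248) haven't moved.

```bash
python3 -m handwheel '{"delta_pos":[[0,0,0],[0,0,0],[0,0,0],[0,0,0]],"roll":[0,0,0,0],"fingers":[-1,-1,-1,-1]}' >/dev/null; python3 -c "from cell import env;print(env.finish_job())"
```

```text
the job is handed in; nothing more can be done
None
```

The job is handed in after about 36 s of the 115 s: the last top view showed the soap, brush, tin and tumbler each in its holder, centred within about 3 mm, with the dropper bottle and cactus where they started; the hand-in returned no verdict.

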